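Index the swivel drilling jig to its marked hole

TASK

Turn the flange on the drilling jig to its next drilling position: pull the swing arm's spring knob until its pin is out of the middle hole, swing the arm to the open hole that the little pointer marks, and let the pin snap fully home there. Leave the things standing around the jig where they are, and let go at the end.

Things in the scene. Friction and masses are not known exactly. Their poses are not given: they have to be found in the camera images.
- jig: The drilling jig, fixed on the bench: grey and black bed carrying a sloping steel index plate with a swing arm. Origin: on the bench under the arm's axis; x points from the plate's low edge to its high edge. A pin home in a hole locks the arm; a pin riding on the plate drops by itself into an open hole it is moved over.
- plate: Steel index plate, 185 x 180 x 12 mm, low edge towards the robot. Origin: on its upper face on the arm's axis, 85 mm above the bench; x up the slope, y level to the left seen from below, z the face's normal, 30 deg from vertical. Spans x -60 to 125 mm. Three 12 mm holes on a 95 mm radius about the origin: middle one at y = 0 (the pin starts there), one each side 30 to 43 deg round.
- swingarm: Aluminium arm on the plate, 22 mm wide, top 13 mm above the face, turning about the plate's z. Origin: same as the plate's; x points along the arm to the plunger. Steel flange of 84 mm diameter on its axis, 38 mm high above the face. It turns against a friction of about 1.5 N felt at the knob, stays where left, stops 54 deg either side of the middle.
- knob (a point): Centre of the black round plunger knob on the arm's end, 95 mm from the arm's axis: 26 mm diameter, 32 mm high, axis along the plate's z. Pin home: 50 mm above the face; under it a 20 mm round housing that ends 27 mm above the face. Pull along the plate's z to draw the pin: travel 16 mm, spring 7 N at rest to 13 N at full travel.
- pin_tip (a point): Round tip of the plunger's 8 mm pin, 59 mm below the knob's centre on the same axis. 9 mm below the plate's face (plate z = -9 mm) when home in a hole; at plate z = 0 when let go to ride on the face between holes, where the spring presses it down with some 10 N and it still slides easily (about 2 N more drag).
- pointer: Small dark magnet on the plate, fixed: block 14 x 22 x 10 mm with a 6 mm thick finger pointing straight down the slope at the hole to use (the open one, left or right). Origin: point of the face it aims at, 17 mm beyond the finger's end, 36 mm below the block's centre. Put on by eye: the hole's centre lies up to 10 mm to either side of the origin along the hole circle.
- cover: Flat round dark cover magnet, 33 mm diameter, 4 mm thick, fixed over the side hole that is not to be used. Origin: centre of its underside.
- glue: White jar standing on the bench beside the jig, 52 mm diameter, 100 mm high; leave alone. Origin: centre of its underside.
- driver: Screwdriver lying on the bench beyond the jig's high edge, about 0.2 m long; leave alone.
- screwbox: Cardboard box of screws, 70 x 100 x 45 mm, on the bench beside the jig; leave alone. Origin: centre of its underside.

How it is judged:
By the outcome, as a careful person would: the job done as asked, in the order asked, and still so for the second after the job is handed in, with the robot touching nothing.
It also fails if it takes over 48 s, if anything falls off the work surface, if the arm or the gripper's body presses on something with over 40 N, if the wrist force passes 120 N, or if a joint passes its speed limit or range.

ROBOT

A 6-joint arm with a two-finger parallel gripper is mounted at the origin on the work surface. World frame = base frame: x ahead of the robot, y to its left, z up, the work surface at z = 0. Lengths are in m, angles in rad, forces in N, time in s.
With the tool pointing down it reaches from about 0.35 to 0.85 m from the base axis. Payload 8.1 kg.
Tool frame: the origin (TCP) lies on the centre line of the jaws, within the pads' length; the fingertips stand 22 mm ahead of it and the grasp point (between the pads) lies 3 mm ahead of it; z points along the fingers, y is the line along which they close (so a half turn about z gives the same grasp; the last joint's range is limited). The gripper opens to 93 mm and grips with 3 to 60 N. Pads are 15 mm wide; open, the fingers measure 128 mm over their backs; the gripper's body (75 mm by 188 mm) begins 65 mm behind the grasp point.
Start: joints at [-1.284, 0.13, 1.488, -0, 1.523, -0.085], TCP at [0.218, -0.559, 0.241] pointing down, gripper open.
Joint ranges: [-2.96, 2.96], [-0.89, 2.26], [0.02, 2.5], [-1.34, 4.48], [0, 2.73], [-2.66, 2.66]. Speed limits (rad/s): [2.39, 2.39, 2.79, 3.14, 3.14, 3.14].

INTERFACE

Orientations are given as a rotation vector (axis times angle).
In Python, from plant import robot gives the robot as it stands.
- The arm moves only by the shell command python3 inch.py [FORCE], which reads ROWS from standard input. ROWS is a JSON object whose key "steps" holds a list of rows, 1 to 20 of them, each of 5 numbers: the finger opening in m, then dx, dy, dz in shares of 60 cm (1.0 is 60 cm), then a turn about the tool's z in fractions of the full range, 1 being 360 degrees; each row shifts and turns the commanded pose from where the row before left it, along the tool's axes as they then stand; what a row does not reach is not made up. A row lasts 1/10 s, in which the tool goes at most 0.05 m and 0.15 rad, less where a joint would pass 70% of its speed; a pose out of reach is approached as far as the arm can. The fingers move at their own pace and stop on an object; FORCE is the grip in N (left out, the last holds). Time passes only in rows, so rows that do not move let the fingers close. It prints the time, the measured TCP pose, the force, the opening and the grip force at its end. Input that does not fit is refused with a message, and nothing moves.
- robot.read_state(): the state, without advancing time (a new reading comes with each control period).
- robot.read_camera(name): name is "scene" or "top" or "wrist"; returns a dict with "image" (420x560x3 uint8, red, green, blue), "fx", "fy", "cx", "cy" (pixels), "R" (3x3) and "t" (3): a world point X has camera coordinates R X + t. Camera axes: x right, y down, z forward; pixel columns grow to the right and rows downward; lengths in m; the calibration is good to about 2 mm. The wrist camera is an equidistant fisheye: a pixel r from the principal point sees the ray r / f radians off the axis. A picture is of the moment at which its call begins. There is no depth.
- robot.close_job(): hands the job in; it is judged then, once.
The state is a dict: "t": time; "q": joint angles; "dq": joint speeds; "joint_torque": joint torques, N m; "tool_pos": TCP position; "orientation": TCP orientation; "force": force on the tool from outside, world axes, zero at the start; "wrist_torque": the same for the moment, N m; "opening": finger opening in m; "gripper_force": force on a finger pad.
Only numpy, scipy, OpenCV 4.12 (cv2) and the standard library are available. Lean on these libraries where they do the work, as an engineer would, in place of code of your own. Each camera call takes 0.05 s, during which the arm holds its last target. There are 200 camera calls.

## Working session

There is one attempt and no reset: what is moved stays moved. The work goes in short steps, Python scripts to look and compute and a shell command to move; the robot and the scene stay as the last step left them, time stands still between calls to the robot, and variables do not carry over. Pictures are saved under pics/ and viewed, at most 10 in all, crops included, and the job is handed in when it is done.

```bash
ls; mkdir -p pics; python3 - <<'E'
from plant import robot
import cv2,numpy as np
for n in ["scene","top"]:
    c=robot.read_camera(n); cv2.imwrite(f"pics/{n}0.png",cv2.cvtColor(c["image"],cv2.COLOR_RGB2BGR))
    np.savez(f"pics/{n}0.npz",**c); print(n,c["fx"],c["cx"],c["cy"],np.round(c["R"],3).tolist(),c["t"])
s=robot.read_state(); print(s["t"],s["tool_pos"],s["orientation"])
E
```

```text
inch.py
pics
plant.py
scene 486.8225332403333 278.2925349963024 213.69117520157107 [[0.877, 0.481, 0.005], [0.302, -0.542, -0.784], [-0.374, 0.689, -0.621]] [-0.56506621 -0.07037489  1.33437056]
top 524.7491391655283 275.5152049684962 222.97714806331615 [[0.016, -0.999, 0.028], [-0.998, -0.018, -0.055], [0.056, -0.027, -0.998]] [0.0211055  0.61174324 1.15905104]
0.1 [ 0.217859   -0.55851648  0.23968653] [-3.08582329e+00 -5.80327167e-01  2.51916269e-04]
```

View pics/scene0.png

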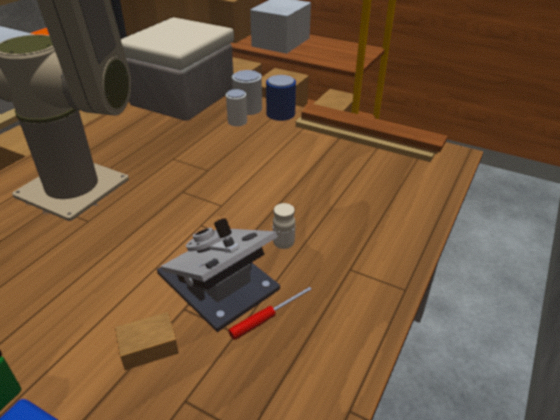

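View pics/top0.png

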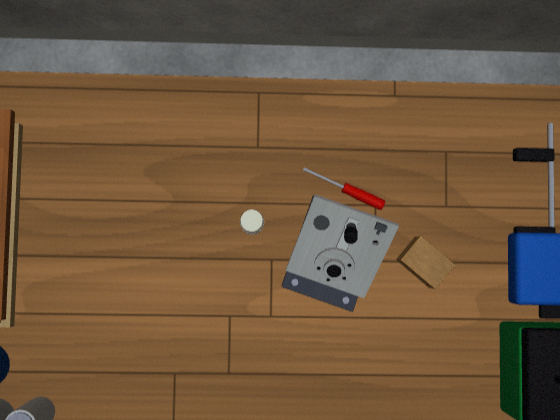

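The top view shows the jig near (340,245), with the cover on the left at (321,222) and the pointer on the right at (380,228). The knob is at about (350,232). I'll enlarge both views next.

```bash
python3 - <<'E'
import cv2
a=cv2.imread("pics/top0.png")[185:315,275:405]; b=cv2.imread("pics/scene0.png")[205:305,150:290]
cv2.imwrite("pics/topz.png",cv2.resize(a,None,fx=4.6,fy=4.6,interpolation=cv2.INTER_CUBIC))
cv2.imwrite("pics/scenez.png",cv2.resize(b,None,fx=5.5,fy=5.5,interpolation=cv2.INTER_CUBIC))
E
```

```text
(no output)
```

View pics/topz.png

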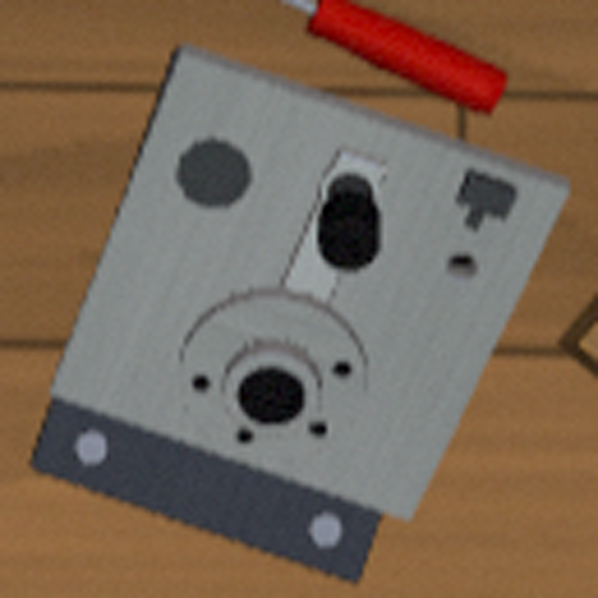

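View pics/scenez.png

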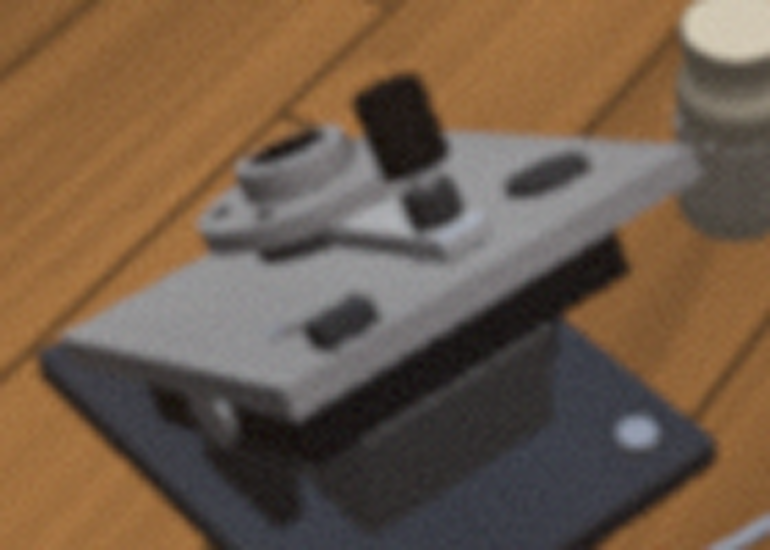

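Top zoom (scale 4.6, offset 275,185): plate corners at (183,47), (570,186), (408,520) and (52,398). The open hole is at (461,265), the cover at (213,173), the bore top at (271,396) and the knob at about (349,228). Scene zoom (scale 5.5, offset 150,205): plate corners at (68,335), (287,405) and (693,150), cover at (548,174), knob at (402,127).

```bash
cat > h.py <<'E'
import numpy as np
from scipy.optimize import least_squares
from scipy.spatial.transform import Rotation as Ro
C={n:dict(np.load(f"pics/{n}0.npz")) for n in ("scene","top")}
def proj(c,X):
    p=c["R"]@X+c["t"]; return np.array([c["fx"]*p[0]/p[2]+c["cx"],c["fy"]*p[1]/p[2]+c["cy"]])
def pose(v): return Ro.from_euler('z',v[3])*Ro.from_euler('y',-v[4]),np.array(v[:3])
E
cat > fit.py <<'E'
from h import *
T=lambda u,v:np.array([275+u/4.6,185+v/4.6]); S=lambda u,v:np.array([150+u/5.5,205+v/5.5])
r=lambda a,z=0:np.array([.095*np.cos(a),.095*np.sin(a),z])
def obs(v):
    k=np.array([.095,0,v[7]])
    return [("top",T(183,47),[.125,.09,0]),("top",T(570,186),[.125,-.09,0]),("top",T(408,520),[-.06,-.09,0]),("top",T(52,398),[-.06,.09,0]),
     ("top",T(461,265),r(v[5])),("top",T(213,173),r(v[6],.004)),("top",T(271,396),[0,0,.038]),("top",T(349,228),k),
     ("scene",S(68,335),[-.06,-.09,0]),("scene",S(287,405),[.125,-.09,0]),("scene",S(693,150),[.125,.09,0]),("scene",S(548,174),r(v[6],.004)),("scene",S(402,127),k)]
def f(v):
    R,o=pose(v); return np.concatenate([proj(C[n],o+R.apply(p))-uv for n,uv,p in obs(v)])
s=least_squares(f,[.55,-.1,.085,-.3,.52,-.6,.6,.05],loss='soft_l1'); v=s.x
print("xyz yaw tilt hole cover kz",np.round(v[:3],4),np.round(np.degrees(v[3:7]),2),v[7]); print(np.round(s.fun.reshape(-1,2),1).tolist())
R,o=pose(v); print("knob",o+R.apply([.095,0,v[7]]))
np.save("v.npy",v)
E
python3 fit.py
```

```text
xyz yaw tilt hole cover kz [ 0.5285 -0.0925  0.0845] [-18.3   28.69 -40.64  37.17] 0.053142339313687045
[[-0.7, 0.2], [-0.3, -0.3], [0.5, 0.0], [-0.8, -1.0], [0.1, -0.1], [-0.3, -0.0], [0.1, -0.9], [-0.0, -0.5], [-2.3, 0.0], [-0.2, -1.3], [-0.2, 0.8], [-0.7, 0.3], [-0.3, -0.1]]
knob [ 0.583369   -0.11062364  0.17673842]
```

```bash
cat > go.py <<'E'
# tool-frame offset from the current TCP to a plate-frame knob position (angle deg, lift m), grasp point on knob centre
import sys
from h import *
from plant import robot
v=np.load("v.npy"); R,o=pose(v)
def report(a,lift,up=0.):
    s=robot.read_state(); Q=Ro.from_rotvec(s["orientation"]); a=np.radians(a)
    K=o+R.apply([.095*np.cos(a),.095*np.sin(a),.050+lift])+[0,0,.003+up]
    py=R.apply([0,1,0]); c=Q.inv().apply(py); t=np.arctan2(-c[0],c[1]); t=(t+np.pi/2)%np.pi-np.pi/2
    print("a",np.degrees(a),"target",K.round(4),"tool delta",Q.inv().apply(K-s["tool_pos"]).round(4),"turn",round(t,3))
    print("  t",s["t"],"pos",np.round(s["tool_pos"],4),"F",np.round(s["force"],1),"open",s["opening"],"zaxis",Q.apply([0,0,1]).round(3))
if __name__=="__main__": report(*map(float,sys.argv[1:]))
E
python3 go.py 0 0 0.064
```

```text
a 0.0 target [ 0.5848 -0.1111  0.241 ] tool delta [ 0.5044 -0.2836 -0.0007] turn 0.691
  t 0.1 pos [ 0.2179 -0.5585  0.2397] F [0.  0.9 1.1] open 0.0928466880764779 zaxis [-0.     0.002 -1.   ]
```

The manual's scale: shifts go in shares of 60 cm and turns go in shares of 360 degrees. Converting my numbers, 0.036 m / 0.6 = 0.06, -0.02 m / 0.6 = -0.0333, 0.14 rad / 6.2832 = 0.0223.

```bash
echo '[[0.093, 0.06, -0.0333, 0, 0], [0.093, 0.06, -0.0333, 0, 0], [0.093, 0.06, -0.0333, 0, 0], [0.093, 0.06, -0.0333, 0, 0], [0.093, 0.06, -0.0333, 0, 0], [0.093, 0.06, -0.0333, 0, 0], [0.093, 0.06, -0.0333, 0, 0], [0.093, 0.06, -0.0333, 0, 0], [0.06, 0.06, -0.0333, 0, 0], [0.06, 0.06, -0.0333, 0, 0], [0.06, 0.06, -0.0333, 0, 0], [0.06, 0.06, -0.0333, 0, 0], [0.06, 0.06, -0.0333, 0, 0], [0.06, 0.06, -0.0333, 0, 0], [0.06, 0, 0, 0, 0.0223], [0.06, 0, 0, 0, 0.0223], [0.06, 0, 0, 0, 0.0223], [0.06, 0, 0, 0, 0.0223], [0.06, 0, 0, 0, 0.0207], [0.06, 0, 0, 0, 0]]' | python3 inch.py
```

```text
refused: ROWS must be an object with the rows under "steps". Nothing was moved.
```

Wrong form. The message asks for an object with the rows under "steps", so I'll send the same numbers that way.

```bash
echo '{"steps": [[0.093, 0.06, -0.0333, 0, 0], [0.093, 0.06, -0.0333, 0, 0], [0.093, 0.06, -0.0333, 0, 0], [0.093, 0.06, -0.0333, 0, 0], [0.093, 0.06, -0.0333, 0, 0], [0.093, 0.06, -0.0333, 0, 0], [0.093, 0.06, -0.0333, 0, 0], [0.093, 0.06, -0.0333, 0, 0], [0.06, 0.06, -0.0333, 0, 0], [0.06, 0.06, -0.0333, 0, 0], [0.06, 0.06, -0.0333, 0, 0], [0.06, 0.06, -0.0333, 0, 0], [0.06, 0.06, -0.0333, 0, 0], [0.06, 0.06, -0.0333, 0, 0], [0.06, 0, 0, 0, 0.0223], [0.06, 0, 0, 0, 0.0223], [0.06, 0, 0, 0, 0.0223], [0.06, 0, 0, 0, 0.0223], [0.06, 0, 0, 0, 0.0207], [0.06, 0, 0, 0, 0]]}' | python3 inch.py; python3 go.py 0 0 0.064
```

```text
t: 2.1
tool_pos: [0.5856, -0.1149, 0.24]
orientation: [-3.101, 0.501, 0.002]
force: [-0.4, 0.2, 0.1]
opening: 0.0595
gripper_force: 0.0
a 0.0 target [ 0.5848 -0.1111  0.241 ] tool delta [-0.0019 -0.0034 -0.0009] turn -0.001
  t 2.1 pos [ 0.5856 -0.1149  0.24  ] F [-0.4  0.2  0.1] open 0.05953812694698714 zaxis [-0.001  0.    -1.   ]
```

```bash
python3 - <<'E'
from plant import robot
import cv2,numpy as np
c=robot.read_camera("wrist"); np.savez("pics/w1.npz",**c)
cv2.imwrite("pics/w1.png",cv2.cvtColor(c["image"],cv2.COLOR_RGB2BGR))
v=np.load("v.npy"); from h import pose; R,o=pose(v)
for n,p in dict(knobtop=[.095,0,.066],knobbot=[.095,0,.034],hole=[.095*np.cos(v[5]),.095*np.sin(v[5]),0],cov=[.095*np.cos(v[6]),.095*np.sin(v[6]),0],hr=[.125,-.09,0]).items():
    q=c["R"]@(o+R.apply(p))+c["t"]; th=np.arctan2(np.hypot(*q[:2]),q[2]); d=q[:2]/np.hypot(*q[:2])*th*c["fx"]; print(n,d+[c["cx"],c["cy"]])
E
```

```text
knobtop [270.75374851 255.33016726]
knobbot [271.16712824 220.53764211]
hole [344.01509513 211.08074996]
cov [204.24379863 207.9875577 ]
hr [388.46308785 161.33180846]
```

View pics/w1.png

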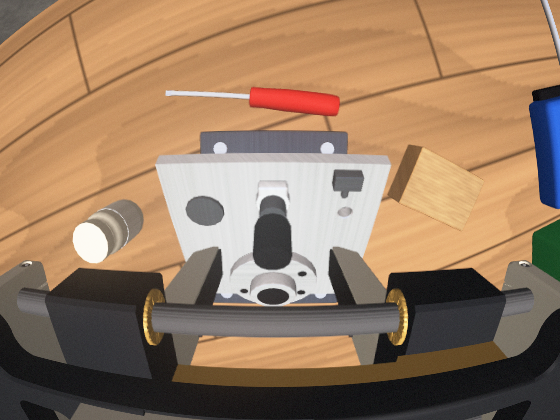

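The wrist view agrees with the fit: the hole is at (344,211) as predicted, and the knob lies on its predicted line at (271,220–255). The fingers straddle it, so I'll descend and grip.

To row units: 0.016 m / 0.6 = 0.0267, -0.0034 m / 0.6 = -0.0057.

```bash
echo '{"steps": [[0.06, -0.0033, -0.0057, 0, 0], [0.06, 0, 0, 0.0267, 0], [0.06, 0, 0, 0.0267, 0], [0.06, 0, 0, 0.0267, 0], [0.06, 0, 0, 0.025, 0], [0.06, 0, 0, 0, 0], [0.02, 0, 0, 0, 0], [0.02, 0, 0, 0, 0], [0.02, 0, 0, 0, 0], [0.02, 0, 0, 0, 0], [0.02, 0, 0, 0, 0], [0.02, 0, 0, 0, 0]]}' | python3 inch.py 45; python3 go.py 0 0.012; python3 go.py 0 0
```

```text
t: 3.35
tool_pos: [0.5853, -0.1114, 0.1783]
orientation: [3.102, -0.498, 0.002]
force: [-0.5, -0.6, 1.7]
opening: 0.0254
gripper_force: 45.0
a 0.0 target [ 0.5793 -0.1093  0.1875] tool delta [-0.0064 -0.0001 -0.0092] turn 0.001
  t 3.35 pos [ 0.5853 -0.1114  0.1783] F [-0.5 -0.6  1.7] open 0.02544756798078146 zaxis [ 0.001 -0.001 -1.   ]
a 0.0 target [ 0.5848 -0.1111  0.177 ] tool delta [-0.0006 -0.0001  0.0013] turn 0.001
  t 3.35 pos [ 0.5853 -0.1114  0.1783] F [-0.5 -0.6  1.7] open 0.02544756798078146 zaxis [ 0.001 -0.001 -1.   ]
```

To row units: -0.0028 m / 0.6 = -0.0047, -0.0016 m / 0.6 = -0.0027.

```bash
echo '{"steps": [[0.02, -0.0027, 0, -0.0047, 0], [0.02, -0.0027, 0, -0.0047, 0], [0.02, -0.0027, 0, -0.0047, 0], [0.02, -0.0027, 0, -0.0047, 0], [0.02, 0, 0, 0, 0], [0.02, 0, 0, 0, 0]]}' | python3 inch.py; python3 go.py 0 0.013; for a in -10 -20 -30; do python3 go.py $a 0.013|head -1; done
```

```text
t: 3.95
tool_pos: [0.5797, -0.1095, 0.1882]
orientation: [3.102, -0.498, 0.003]
force: [7.8, -2.4, -8.6]
opening: 0.0253
gripper_force: 45.0
a 0.0 target [ 0.5789 -0.1091  0.1884] tool delta [-0.0009 -0.0001 -0.0002] turn 0.001
  t 3.95 pos [ 0.5797 -0.1095  0.1882] F [ 7.8 -2.4 -8.6] open 0.02529189825400734 zaxis [ 0.002 -0.001 -1.   ]
a -10.0 target [ 0.5725 -0.1244  0.1877] tool delta [-0.0022  0.0164  0.0005] turn 0.001
a -20.0 target [ 0.5639 -0.1384  0.1856] tool delta [-0.006   0.0324  0.0026] turn 0.001
a -29.999999999999996 target [ 0.5534 -0.1507  0.1823] tool delta [-0.0122  0.0474  0.0059] turn 0.001
```

To row units: 0.0055 m / 0.6 = 0.0092, -0.0013 m / 0.6 = -0.0022.

```bash
echo '{"steps": [[0.02, -0.0008, 0, -0.0017, 0], [0.02, -0.0007, 0.0092, 0.0003, 0], [0.02, -0.0007, 0.0092, 0.0003, 0], [0.02, -0.0008, 0.0092, 0.0005, 0], [0.02, -0.0022, 0.0088, 0.0012, 0], [0.02, -0.0022, 0.0088, 0.0012, 0], [0.02, -0.0022, 0.0088, 0.0012, 0], [0.02, 0, 0, 0, 0]]}' | python3 inch.py; python3 go.py -20 0.013; for a in -30 -35 -37; do python3 go.py $a 0.013|head -1; done
```

```text
t: 4.75
tool_pos: [0.5655, -0.1397, 0.1878]
orientation: [3.1, -0.499, 0.01]
force: [11.8, -6.6, -5.9]
opening: 0.0254
gripper_force: 45.0
a -20.0 target [ 0.5639 -0.1384  0.1856] tool delta [-0.0019 -0.0007  0.0021] turn 0.001
  t 4.75 pos [ 0.5655 -0.1397  0.1878] F [11.8 -6.6 -5.9] open 0.02538535852766813 zaxis [ 0.006 -0.002 -1.   ]
a -29.999999999999996 target [ 0.5534 -0.1507  0.1823] tool delta [-0.0081  0.0143  0.0055] turn 0.001
a -35.0 target [ 0.5475 -0.1561  0.1801] tool delta [-0.012   0.0213  0.0076] turn 0.001
a -37.0 target [ 0.545  -0.1581  0.1792] tool delta [-0.0137  0.024   0.0085] turn 0.001
```

To row units: 0.0047 m / 0.6 = 0.0078, -0.0026 m / 0.6 = -0.0043.

```bash
echo '{"steps": [[0.02, -0.0043, 0.0078, 0.0027, 0], [0.02, -0.0043, 0.0078, 0.0027, 0], [0.02, -0.0043, 0.0078, 0.0028, 0], [0.02, -0.0043, 0.0075, 0.0028, 0], [0.02, 0.0013, 0, 0.0023, 0], [0.02, 0.0013, 0, 0.0023, 0], [0.02, 0, 0, 0, 0]]}' | python3 inch.py; python3 go.py -33 0.009; for a in -37 -39 -41 -43; do python3 go.py $a 0.009|head -1; done
```

```text
t: 5.45
tool_pos: [0.5513, -0.1551, 0.1786]
orientation: [3.099, -0.499, 0.009]
force: [10.2, -9.0, -4.3]
opening: 0.0254
gripper_force: 45.0
a -33.0 target [ 0.5517 -0.1546  0.1775] tool delta [ 0.0002 -0.0006  0.0011] turn 0.0
  t 5.45 pos [ 0.5513 -0.1551  0.1786] F [10.2 -9.  -4.3] open 0.02543487960732797 zaxis [ 0.005 -0.004 -1.   ]
a -37.0 target [ 0.5468 -0.1587  0.1757] tool delta [-0.0031  0.0049  0.0029] turn 0.0
a -39.0 target [ 0.5443 -0.1607  0.1747] tool delta [-0.0049  0.0075  0.0039] turn 0.0
a -41.0 target [ 0.5417 -0.1625  0.1737] tool delta [-0.0068  0.01    0.0049] turn 0.0
a -43.0 target [ 0.5391 -0.1642  0.1726] tool delta [-0.0088  0.0125  0.0059] turn 0.0
```

To row units: 0.002 m / 0.6 = 0.0033, 0.0015 m / 0.6 = 0.0025.

```bash
echo '{"steps": [[0.032, 0, 0, 0, 0], [0.032, 0, 0, 0, 0], [0.032, 0, 0, 0, 0]]}' | python3 inch.py; echo '{"steps": [[0.032, -0.0017, 0.0033, 0.0012, 0], [0.032, -0.0017, 0.0033, 0.0012, 0], [0.032, -0.0017, 0.0033, 0.0012, 0], [0.032, 0, 0, 0, 0]]}' | python3 inch.py; echo '{"steps": [[0.032, -0.0017, 0.0025, 0.001, 0], [0.032, -0.0017, 0.0025, 0.001, 0], [0.032, 0, 0, 0, 0]]}' | python3 inch.py
```

```text
t: 5.75
tool_pos: [0.5489, -0.1528, 0.1775]
orientation: [-3.102, 0.497, 0.001]
force: [-0.8, -0.3, 0.9]
opening: 0.0321
gripper_force: 0.0
t: 6.15
tool_pos: [0.5446, -0.1576, 0.1756]
orientation: [-3.101, 0.497, -0.001]
force: [1.4, 1.8, 1.3]
opening: 0.0323
gripper_force: 1.1
t: 6.45
tool_pos: [0.5414, -0.1603, 0.1743]
orientation: [3.101, -0.498, -0.0]
force: [0.0, 0.2, -0.6]
opening: 0.0319
gripper_force: 0.0
```

To row units: 0.0015 m / 0.6 = 0.0025, -0.001 m / 0.6 = -0.0017.

```bash
python3 go.py -40.6 0.009; echo '{"steps": [[0.032, -0.0017, 0.0025, 0.001, 0], [0.032, -0.0017, 0.0025, 0.001, 0], [0.032, 0, 0, 0, 0]]}' | python3 inch.py; python3 - <<'E'
from plant import robot
import cv2,numpy as np
c=robot.read_camera("scene")["image"][195:305,150:290,::-1];w=robot.read_camera("wrist")["image"][130:310,160:400,::-1]
a=cv2.resize(c,(560,440),interpolation=3)[:300]; b=cv2.resize(w,(400,300),interpolation=3)
cv2.imwrite("pics/p2.png",np.hstack([a[:, 40:440],b]))
E
```

```text
a -40.6 target [ 0.5422 -0.1621  0.1739] tool delta [0.0014 0.0014 0.0004] turn 0.001
  t 6.45 pos [ 0.5414 -0.1603  0.1743] F [ 0.   0.2 -0.6] open 0.0318897027073499 zaxis [-0. -0. -1.]
t: 6.75
tool_pos: [0.5383, -0.1626, 0.1728]
orientation: [3.102, -0.498, -0.001]
force: [1.3, -0.3, -0.4]
opening: 0.0316
gripper_force: 0.0
```

View pics/p2.png

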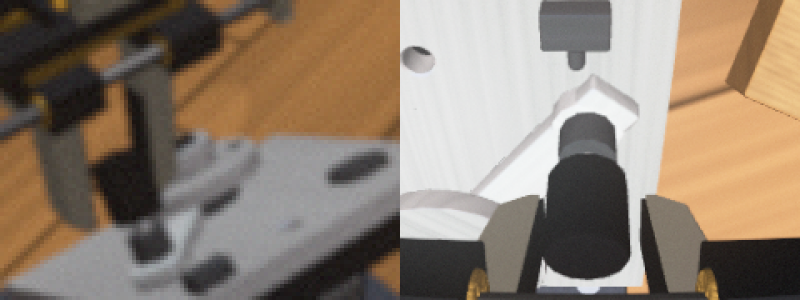

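The knob is still raised, with its stem showing at (590,150), so the pin is riding on the face. It sits against the left pad at roughly -39.5°, so I keep pushing in small steps.

To row units: 0.0008 m / 0.6 = 0.0013, -0.0005 m / 0.6 = -0.0008.

```bash
echo '{"steps": [[0.032, -0.0008, 0.0013, 0.0005, 0], [0.032, -0.0008, 0.0013, 0.0005, 0], [0.032, 0, 0, 0, 0]]}' | python3 inch.py;echo '{"steps": [[0.032, -0.0008, 0.0013, 0.0005, 0], [0.032, -0.0008, 0.0013, 0.0005, 0], [0.032, 0, 0, 0, 0]]}' | python3 inch.py; python3 go.py -40.6 0.009; python3 - <<'E'
from plant import robot
import cv2,numpy as np
w=robot.read_camera("wrist")["image"][130:310,160:400,::-1]
cv2.imwrite("pics/p3.png",cv2.resize(w,(480,360),interpolation=3))
E
```

```text
t: 7.15
tool_pos: [0.5373, -0.1635, 0.1725]
orientation: [-3.102, 0.498, -0.0]
force: [0.4, 0.1, 0.7]
opening: 0.032
gripper_force: 0.0
t: 7.45
tool_pos: [0.5358, -0.1647, 0.1719]
orientation: [-3.102, 0.498, 0.0]
force: [0.2, -0.0, -0.0]
opening: 0.0324
gripper_force: 0.2
a -40.6 target [ 0.5422 -0.1621  0.1739] tool delta [ 0.0053 -0.0045 -0.002 ] turn 0.001
  t 7.45 pos [ 0.5358 -0.1647  0.1719] F [ 0.2 -0.  -0. ] open 0.03240837319173463 zaxis [-0.  0. -1.]
```

View pics/p3.png

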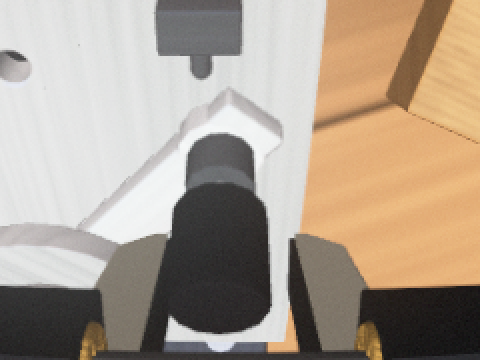

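```bash
python3 - <<'E'
from plant import robot
import numpy as np
from h import pose
c=robot.read_camera("wrist"); v=np.load("v.npy"); R,o=pose(v)
def fp(p):
    q=c["R"]@(o+R.apply(p))+c["t"]; th=np.arctan2(np.hypot(*q[:2]),q[2]); d=q[:2]/np.hypot(*q[:2])*th*c["fx"]; return (d+[c["cx"],c["cy"]]).round(1)
for a in (-37,-39,-41,-43,-45):
    r=np.radians(a);f=lambda z:fp([.095*np.cos(r),.095*np.sin(r),z])
    print(a,"hole",f(0),"hous",f(.02),"knobbot",f(.043),"top",f(.075))
E
```

```text
-37 hole [261.2 185.3] hous [260.  207.6] knobbot [258.5 238.1] top [256.1 290.7]
-39 hole [265.5 187.9] hous [264.7 210.3] knobbot [263.7 240.7] top [262.  293.2]
-41 hole [269.7 190.6] hous [269.2 213. ] knobbot [268.6 243.4] top [267.7 295.6]
-43 hole [273.7 193.3] hous [273.6 215.8] knobbot [273.4 246.2] top [273.  298.1]
-45 hole [277.5 196.1] hous [277.7 218.6] knobbot [277.8 249. ] top [278.1 300.6]
```

The row of the knob's top face, about 280, fits pin-home (z = 66 mm) rather than riding (75 mm, row 296). I'll check by nudging: a locked arm should resist.

To row units: 0.001 m / 0.6 = 0.0017.

```bash
echo '{"steps": [[0.032, 0, 0.0017, 0, 0], [0.032, 0, 0.0017, 0, 0], [0.032, 0, 0, 0, 0]]}' | python3 inch.py; echo '{"steps": [[0.032, 0, 0.0017, 0, 0], [0.032, 0, 0, 0, 0]]}' | python3 inch.py
```

```text
t: 7.85
tool_pos: [0.5352, -0.1657, 0.1717]
orientation: [-3.1, 0.497, 0.001]
force: [0.7, 4.8, 0.5]
opening: 0.0318
gripper_force: 2.6
t: 8.05
tool_pos: [0.5351, -0.1659, 0.1717]
orientation: [-3.099, 0.496, 0.001]
force: [-0.1, 8.4, 0.7]
opening: 0.0322
gripper_force: 4.2
```

The arm is locked: force rises to 8.4 N while the tool stalls. Now I back off, open and lift clear.

To row units: -0.04 m / 0.6 = -0.0667, -0.03 m / 0.6 = -0.05.

```bash
echo '{"steps": [[0.032, 0, -0.005, 0, 0], [0.045, 0, -0.0033, 0, 0], [0.05, 0, 0, 0, 0], [0.05, 0, 0, 0, 0], [0.05, 0, 0, -0.025, 0], [0.05, 0, 0, -0.0333, 0], [0.05, 0, 0, -0.0417, 0], [0.05, 0, 0, -0.0417, 0], [0.05, -0.05, 0, -0.05, 0], [0.05, -0.0667, 0, -0.0333, 0], [0.05, -0.0667, 0, 0, 0], [0.05, -0.0667, 0, 0, 0], [0.05, -0.0667, 0, 0, 0], [0.05, 0, 0, 0, 0], [0.05, 0, 0, 0, 0]]}' | python3 inch.py; python3 - <<'E'
from plant import robot
import cv2,numpy as np
from h import *
v=np.load("v.npy"); R,o=pose(v)
out=[]
for n,(y,x) in dict(scene=(205,150),top=(185,275)).items():
    c=robot.read_camera(n); im=c["image"][y:y+110,x:x+130,::-1]
    out.append(cv2.resize(im,(390,330),interpolation=3))
    for l in (0,.009):
        r=np.radians(-41.2); f=lambda z:((proj(c,o+R.apply([.095*np.cos(r),.095*np.sin(r),z]))-[x,y])*3).round(); print(n,l,"bot",f(.034+l),"top",f(.066+l))
cv2.imwrite("pics/end.png",np.hstack(out))
E
```

```text
t: 9.55
tool_pos: [0.3561, -0.1036, 0.3086]
orientation: [3.101, -0.498, 0.006]
force: [-0.9, -0.6, 0.0]
opening: 0.0497
gripper_force: 0.0
scene 0 bot [131. 138.] top [112.  92.]
scene 0.009 bot [126. 125.] top [107.  79.]
top 0 bot [304. 196.] top [306. 219.]
top 0.009 bot [304. 202.] top [306. 225.]
```

View pics/end.png

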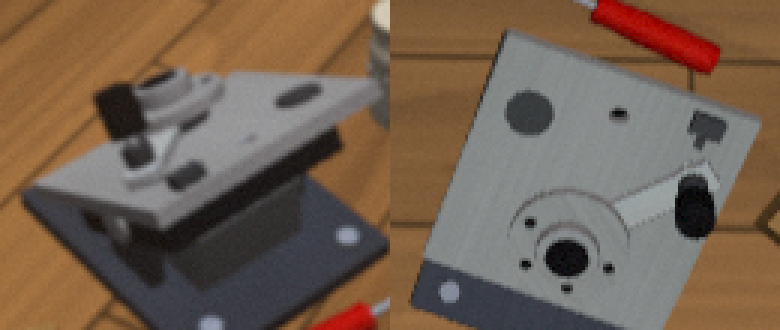

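The scene view shows the knob's top at (115,88) and bottom at (127,135), which fits home (92/138), not riding (79/125). The gap to the housing is small. The old middle hole is now open at (619,113), and the cover, pointer and driver haven't moved.

```bash
python3 -c "
from plant import robot
print(robot.close_job())"
```

```text
the job is handed in; nothing more can be done
None
```

The swing arm is now in the open hole the pointer marks, about 41° to the right. The pin looks fully home in the pictures and the arm held against an 8 N nudge; I then let go, backed the robot clear and handed the job in at about 10 s.

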